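# Turner out of the short-travel drawer, held ready over the mixing bowl

## Robot

A 7-joint arm with a two-finger parallel gripper is mounted at the origin on a cart in front of the work surface, level with it; the furniture and walls round the work are solid. World frame = base frame: x ahead of the robot, y to its left, z up, the work surface at z = 0. Lengths are in m, angles in degrees, forces in N, time in s.
With the tool pointing down it reaches from about 0.35 to 0.775 m from the base axis. Payload 3.1 kg.
Tool frame: the origin (TCP) lies midway between the tips of the shut fingers; the grasp point (between the pads) lies 19 mm behind it (grip_depth is the distance from the TCP to the grasp point, in m); z points along the fingers, y is the line along which they close (so a half turn about z gives the same grasp; the last joint's range is limited). The gripper opens to 85 mm and grips with 20 to 120 N. Pads are 22 mm wide; open, the fingers measure 114 mm over their backs; the gripper's body (76 mm by 85 mm) begins 54 mm behind the grasp point. The pads swing forward as they close: fully open they stand 13 mm farther back than shut.
Start: joints at [-65.758, 17.813, 0.802, 86.603, -0.252, 75.585, -1.558], TCP at [0.247, 0.492, 0.231] pointing down, gripper open.
Joint ranges: [-154.91, 154.91], [-16.99, 109.72], [-72.82, 74.43], [7.12, 147.25], [-82.49, 262.49], [11.32, 116.49], [-174.64, 174.64]. Speed limits (degrees/s): [159.86, 159.86, 180, 180, 180, 180, 180].

## Interface

Orientations are given as [roll, pitch, yaw] about the fixed x, y, z axes, in that order (R = Rz(yaw) Ry(pitch) Rx(roll)).
In Python, from station import observe, snapshot, get_calibration, sign_off, grip_depth gives the robot as it stands.
- The arm moves only by the shell command python3 -m creep 'ROWS' [FORCE]. ROWS is JSON, a list that holds one entry, the list of rows, each a list of 5 numbers: the shift along the world's x, y, z in m, then the turn about the world's z in degrees, then the closure, from 0 (fully open) to 1 (shut). In form: [[[dx, dy, dz, twist, gripper], ...]]. A call has 1 to 5 rows; each row is the pose to reach, as a shift and turn from the pose commanded when the call began; what a row does not reach only later rows make up. A row lasts 1/12 s, in which the tool goes at most 41.7 mm and 7.16 degrees, less where a joint would pass 70% of its speed; a pose out of reach is approached as far as the arm can. A call with a gripper value outside its range is refused whole. The fingers move at their own pace and stop on an object; FORCE is the grip in N (left out, the last holds). Time passes only in rows, so rows that repeat a pose let the fingers close. It gives the time, the measured TCP pose, the force, the opening and the grip force at its end, in the units of the state.
- observe(): the state, without advancing time (a new reading comes with each control period).
- snapshot(name): name is "side" or "top" or "wrist"; returns the picture (420x560x3 uint8, red, green, blue); there is no depth.
- get_calibration(name): a dict with "mtx" (3x3 intrinsics, pixels), "k1" (the pictures are not rectified: a ray, as slopes to the right and down, at radius r is drawn at 1 + k1 r^2 times it, then the intrinsics apply), "xyz" and "rotation" of the camera in the world; the wrist camera has in their place "mount" (4x4, takes a point from camera to tool coordinates, whose origin is the TCP and whose axes are the flange's). Camera axes: x right, y down, z forward; pixel columns grow to the right and rows downward; lengths in m; the calibration is good to about 2 mm. A picture is of the moment at which its call begins: read the wrist's pose just before it. get_calibration takes no time and is no camera call.
- sign_off(): hands the job in; it is judged then, once.
The state is a dict: "time": time; "q": joint angles; "dq": joint speeds; "joint_efforts": joint torques, N m; "tool_pos": TCP position; "tcp_rot": TCP orientation; "ft_force": force on the tool from outside, world axes, zero at the start; "torque": the same for the moment, N m; "gripper_width": opening from 0.0 (shut) to 1.0 (fully open); "grasp_force": force on a finger pad.
Only numpy, scipy, OpenCV 4.12 (cv2) and the standard library are available. Lean on these libraries where they do the work, as an engineer would, in place of code of your own. Each camera call takes 0.05 s, during which the arm holds its last target. There are 200 camera calls.

## Task

Get the wooden turner ready for mixing: pull the small drawer unit's drawer open as far as its stop, then take the turner out. It is longer than the gap between the drawer front and the unit's top, so tilt its handle up and draw it out diagonally. Finish still holding it, quite still, with its blade a little above the middle of the green bowl and touching nothing; leave the fork lying in the drawer, do not shift the bowl, and do not disturb the other things on the counter.

Things in the scene. Friction and masses are not known exactly. Their poses are not given: they have to be found in the camera images.
- unit: Fixed drawer unit on the worktop, brown wood with a white drawer front; 275 mm deep (x), 220 wide (y), 108 high, top board 10 thick (its underside 98 up). Origin: centre of its underside. The front, with the drawer, faces its own -x (towards the robot) and is the plane x = -137.5 mm. A tin (72 high) and a spice jar (105 high) stand at the back of its top.
- drawer (a joint): How far the drawer is pulled out, m: 0 shut, 0.14 at its stop; it slides along the unit's -x with about 2.5 N of friction and stays where it is left. Drawer front 12 mm thick, its top edge 86 mm above the worktop. Fully out, the gap from the inside of the front to the edge of the unit's top board is 128 mm.
- drawer_handle (a point): Middle of the drawer's dark bar handle: a horizontal bar 10 mm thick, 94 mm long straight part along the unit's y, centred 40 mm in front of the white face (35 mm clear behind it) and 70 mm above the worktop. Moves with the drawer; its axes are the unit's.
- drawer_floor (a point): Middle of the floor of the drawer's right lane, moves with the drawer, axes as the unit's. The floor is 14 mm above the worktop, inside 252 mm long (x); side and back walls 52 high. A divider 40 high along x parts this right lane, 138 wide (69 to either side of this point), with the turner, from a left lane 45 wide, with the fork.
- turner: Pale wooden slotted turner, 225 mm long, 40 to 70 g. Origin: middle of its length, on its underside. Own x runs from handle end (-112 mm) to the blade's front edge (+112); z up as it lies. Handle 18 wide, 14 thick, x -112 to +38; blade up to 56 wide, 6 thick, x +38 to +112. Lies flat on the drawer floor, blade to the back; may slide some 10 mm as the drawer moves.
- turner_grip (a point): A point on the turner's handle, 52 mm from the handle end (own x = -60 mm), mid thickness: a good place to grip it across its 18 mm width, in the opening when the drawer is fully out.
- turner_blade (a point): A point on the turner's blade (own x = +60 mm), mid thickness: 120 mm from turner_grip, 52 mm from the blade's front edge.
- turner_end (a point): The handle end of the turner (own x = -112 mm), mid thickness.
- fork: Steel fork, 204 x 28 x 18 mm, lying along the drawer in the left lane; origin under its centre. It stays in the drawer.
- basin: Green plastic mixing bowl, 254 mm across its rim, 132 high, open upwards, 0.35 kg, standing loose on the worktop in front of the drawer unit, on its right or on its left. Origin: centre of its underside, so its middle.
- mug: White mug with blue dots, 92 x 127 x 93 mm, standing on the other side of the drawer than the bowl; origin under its middle. Leave alone.
- spice_box: Ochre tin box with a lid, 71 x 104 x 58 mm, at the far left; origin under its middle. Leave alone.

How it is judged:
By the outcome, as a careful person would: the job done as asked, in the order asked, and still so for the second after the job is handed in, while the arm keeps its last pose, push and grip.
It also fails if it takes over 56 s, if anything falls off the work surface, if the arm or the gripper's body presses on something with over 40 N, if the wrist force passes 120 N, or if a joint passes its speed limit or range.

## Working session

There is one attempt and no reset: what is moved stays moved. The work goes in short steps, Python scripts to look and compute and a shell command to move; the robot and the scene stay as the last step left them, time stands still between calls to the robot, and variables do not carry over. Pictures are saved under pics/ and viewed, at most 11 in all, crops included, and the job is handed in when it is done.

```bash
ls; mkdir -p pics; cat > h.py <<'E'
import numpy as np, cv2
from station import observe, snapshot, get_calibration, sign_off, grip_depth
from scipy.spatial.transform import Rotation as Ro
def cam(n,s=None):
    c=get_calibration(n)
    if n=="wrist":
        s=s or observe(); T=np.eye(4); T[:3,:3]=Ro.from_euler('xyz',s['tcp_rot'],degrees=True).as_matrix(); T[:3,3]=s['tool_pos']
        M=T@np.array(c['mount']); return c,M[:3,3],M[:3,:3]
    R=np.array(c['rotation'])
    if R.shape!=(3,3): R=Ro.from_euler('xyz',R,degrees=True).as_matrix()
    return c,np.array(c['xyz']),R
def atz(n,uv,z,s=None):
    c,p,R=cam(n,s); K=np.array(c['mtx']); d=np.linalg.solve(K,[uv[0],uv[1],1.])[:2]
    x=d.copy()
    for _ in range(30): x=d/(1+c['k1']*(x@x))
    r=R@np.array([x[0],x[1],1]); return p+r*(z-p[2])/r[2]
def proj(n,P,s=None):
    c,p,R=cam(n,s); q=R.T@(np.array(P)-p); x=q[:2]/q[2]; x=x*(1+c['k1']*(x@x)); return (np.array(c['mtx'])@[x[0],x[1],1])[:2]
def save(n,f,crop=None,k=1):
    im=snapshot(n)[:,:,::-1]
    if crop: a,b,c,d=crop; im=im[b:d,a:c]
    cv2.imwrite('pics/'+f,cv2.resize(im,None,fx=k,fy=k,interpolation=cv2.INTER_CUBIC))
E
python3 - <<'E'
from h import *
save('top','t0.png',k=1.4);save('side','s0.png',k=1.4)
print(observe(),grip_depth)
for n in('top','side','wrist'):print(n,get_calibration(n))
E
```

```text
pics
{'time': 0.1, 'q': array([-65.75755784,  17.85720269,   0.80285077,  86.68206854,
        -0.25285212,  75.58248933,  -1.5598726 ]), 'dq': array([ 0.18275329, -0.1307831 , -0.01776231, -0.09514603,  0.09984501,
       -0.00410495,  0.06837709]), 'joint_efforts': array([ 5.65872651e-04, -3.80850005e+01,  1.46597321e-01, -2.31238854e+01,
        1.23440594e-02,  8.11611651e-03,  1.16513146e-07]), 'tool_pos': array([0.24624667, 0.49108408, 0.23032175]), 'tcp_rot': array([-1.79880102e+02,  4.69236915e-03,  1.53370042e+02]), 'ft_force': array([ 0.6186212 , -0.41084678,  0.72021128]), 'torque': array([-0.01026621,  0.00416169,  0.002142  ]), 'grasp_force': 0.0, 'gripper_width': 0.9974474043352384} 0.0187
top {'mtx': array([[521.82537805,   0.        , 284.33833258],
       [  0.        , 521.82537805, 210.61895934],
       [  0.        ,   0.        ,   1.        ]]), 'k1': -0.06636036407560153, 'xyz': array([0.27287011, 0.12664107, 2.0486389 ]), 'rotation': array([-170.94081883,    0.81252258,  -90.75229985])}
side {'mtx': array([[534.49448078,   0.        , 274.11527936],
       [  0.        , 534.49448078, 211.54233066],
       [  0.        ,   0.        ,   1.        ]]), 'k1': -0.0013406300444750738, 'xyz': array([-0.55011326, -0.56734439,  1.17615462]), 'rotation': array([-128.92111022,   -0.3561966 ,  -57.84672205])}
wrist {'mtx': array([[302.16713618,   0.        , 274.76681049],
       [  0.        , 302.16713618, 208.97723929],
       [  0.        ,   0.        ,   1.        ]]), 'k1': -0.0027625871807183946, 'mount': array([[-3.66151089e-04, -9.54985347e-01, -2.96652748e-01,
         7.65386413e-02],
       [ 9.99999366e-01, -3.38900552e-05, -1.12517532e-03,
         2.65418921e-04],
       [ 1.06447236e-03, -2.96652972e-01,  9.54984754e-01,
        -1.43355852e-01],
       [ 0.00000000e+00,  0.00000000e+00,  0.00000000e+00,
         1.00000000e+00]])}
```

View pics/t0.png

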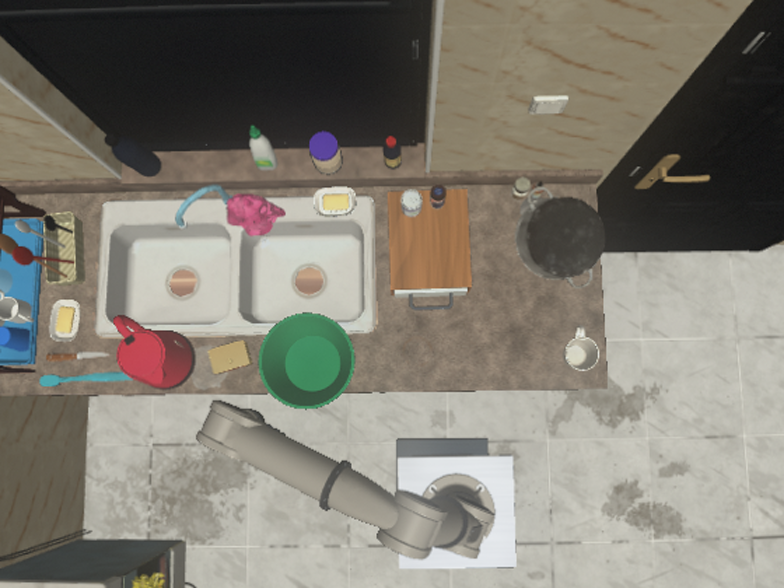

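View pics/s0.png

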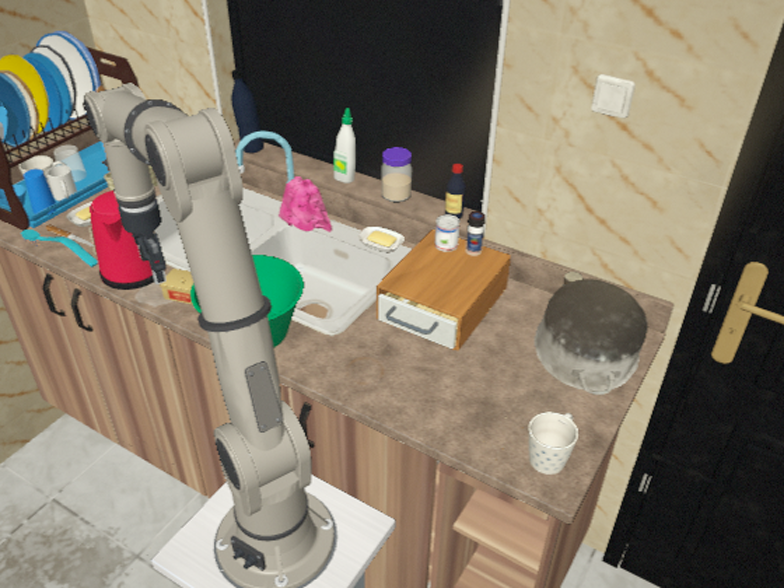

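The top view shows the unit at about (388–471, 190–292) with its handle at about (431, 300), and the bowl rim centred at about (307, 360). The mug is on the right.

```bash
python3 - <<'E'
from h import *
save('top','t1.png',(260,125,345,225),6)
im=snapshot('top'); 
hsv=cv2.cvtColor(im,cv2.COLOR_RGB2HSV); m=cv2.inRange(hsv,(60,120,40),(90,255,255)); m[:, :180]=0; m[:,260:]=0
m[:200]=0
p=max(cv2.findContours(m,0,1)[0],key=cv2.contourArea); e=cv2.fitEllipse(cv2.convexHull(p)); print('bowl',e,atz('top',e[0],.132))
for uv in [(388,190),(468,189),(471,288),(391,291)]: print(uv,atz('top',np.array(uv)/1.4,.108).round(4))
E
```

```text
bowl ((221.21060180664062, 253.62759399414062), (40.89017868041992, 52.316566467285156), 163.99542236328125) [0.42201899 0.38440802 0.132     ]
(388, 190) [0.8759 0.174  0.108 ]
(468, 189) [ 0.8751 -0.0465  0.108 ]
(471, 288) [ 0.5984 -0.0465  0.108 ]
(391, 291) [0.5935 0.169  0.108 ]
```

View pics/t1.png

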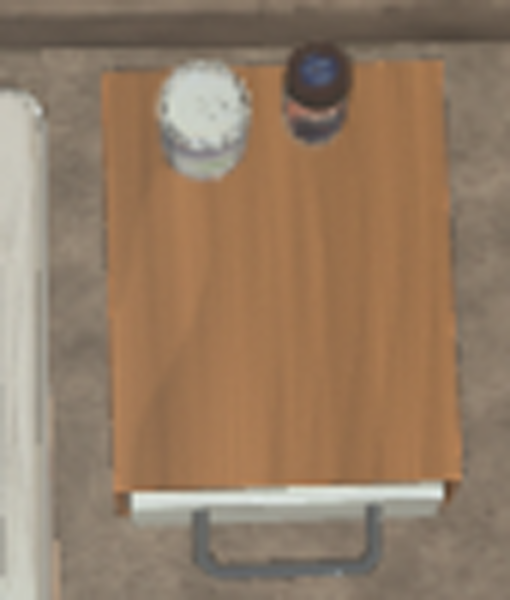

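The crop gives board corners at about (102,72), (443,62), (460,484) and (117,490), and the bar from about (205,572) to (370,566).

```bash
python3 - <<'E'
from h import *
f=lambda u,v,z:atz('top',(260+u/6,125+v/6),z)
C=np.array([f(*p,.108) for p in [(102,72),(443,62),(460,484),(117,490)]]);print(C.round(4))
L=(C[0]+C[3])/2-(C[1]+C[2])/2; X=(C[0]+C[1]-C[2]-C[3])/2
print('len',np.hypot(*X[:2]),np.hypot(*L[:2]),'yaw x',np.degrees(np.arctan2(X[1],X[0])),'yaw y',np.degrees(np.arctan2(-L[0],L[1])),'ctr',C.mean(0))
a,b=f(205,572,.073),f(370,566,.073);print('bar',a,b,(a+b)/2, np.degrees(np.arctan2(-(a-b)[0],(a-b)[1])))
for uv in[(260,361),(354,360),(307,314),(306,408)]:print(atz('top',np.array(uv)/1.4,.130).round(3))
print('mug',atz('top',np.array((581,352))/1.4,.09))
E
```

```text
[[ 0.8708  0.1746  0.108 ]
 [ 0.8738 -0.0447  0.108 ]
 [ 0.5985 -0.0474  0.108 ]
 [ 0.598   0.1681  0.108 ]]
len 0.27402587701525744 0.21743145246069145 yaw x 0.9604834647085821 yaw y 0.46194641488806126 ctr [0.73527051 0.06268091 0.108     ]
bar [0.55007266 0.11345124 0.073     ] [0.55232983 0.00831618 0.073     ] [0.55120125 0.06088371 0.073     ] 1.2299042891104004
[0.408 0.516 0.13 ]
[0.408 0.268 0.13 ]
[0.531 0.392 0.13 ]
[0.284 0.394 0.13 ]
mug [ 0.42267959 -0.3386871   0.09      ]
```

```bash
python3 -m creep '[[[0.02,-0.028,0,-4,0.5],[0.041,-0.057,0,-8,0.5],[0.062,-0.086,0,-12.5,0.5],[0.082,-0.115,0,-16.5,0.5],[0.103,-0.144,0,-20.8,0.5]]]' 20
python3 -m creep '[[[0.02,-0.028,0,-4,0.5],[0.041,-0.057,0,-8,0.5],[0.062,-0.086,0,-12.5,0.5],[0.082,-0.115,0,-16.5,0.5],[0.103,-0.144,0,-20.8,0.5]]]'
python3 -m creep '[[[0.02,-0.028,-0.015,-4,0.5],[0.041,-0.057,-0.03,-8,0.5],[0.062,-0.086,-0.045,-12.5,0.5],[0.082,-0.115,-0.06,-16.5,0.5],[0.102,-0.144,-0.075,-20.8,0.5]]]'
python3 -m creep '[[[0,0,0,0,0.5],[0,0,0,0,0.5]]]'
python3 - <<'E'
from h import *
s=observe();print(s['tool_pos'],s['tcp_rot'],s['gripper_width'],s['q'],s['ft_force'],s['time'])
save('wrist','w1.png',k=1.4)
for P in [(.555,.06,.07),(.5975,.06,.086),(.555,.107,.07),(.555,.013,.07)]:print(proj('wrist',P,s)*1.4)
E
```

```text
time: 0.62
tool_pos: [0.35, 0.3461, 0.2312]
tcp_rot: [-180.0, -0.0, 132.4]
ft_force: [0.2, 0.1, 0.2]
gripper_width: 0.498
grasp_force: 0.0
time: 1.03
tool_pos: [0.4529, 0.2021, 0.2313]
tcp_rot: [-180.0, -0.0, 111.6]
ft_force: [0.7, 0.9, -0.8]
gripper_width: 0.501
grasp_force: 0.0
time: 1.45
tool_pos: [0.5551, 0.0584, 0.1555]
tcp_rot: [180.0, -0.0, 90.8]
ft_force: [-0.7, -0.2, 0.9]
gripper_width: 0.501
grasp_force: 0.0
time: 1.62
tool_pos: [0.5543, 0.0563, 0.1548]
tcp_rot: [-179.8, 0.1, 90.7]
ft_force: [-0.1, 0.1, -0.2]
gripper_width: 0.499
grasp_force: 0.0
[0.55428687 0.0562648  0.15483282] [-1.79842933e+02  1.39679376e-01  9.06535518e+01] 0.49904408927515786 [-27.49424342  23.10044639  26.90056966  92.90786326 -10.9873224
  66.81584376   2.57559895] [-0.11367533  0.06506794 -0.15531133] 1.6167
[387.7253518  294.76196166]
[468.06535086 304.85125371]
[388.88944651 210.70253709]
[386.68995378 369.4874    ]
```

View pics/w1.png

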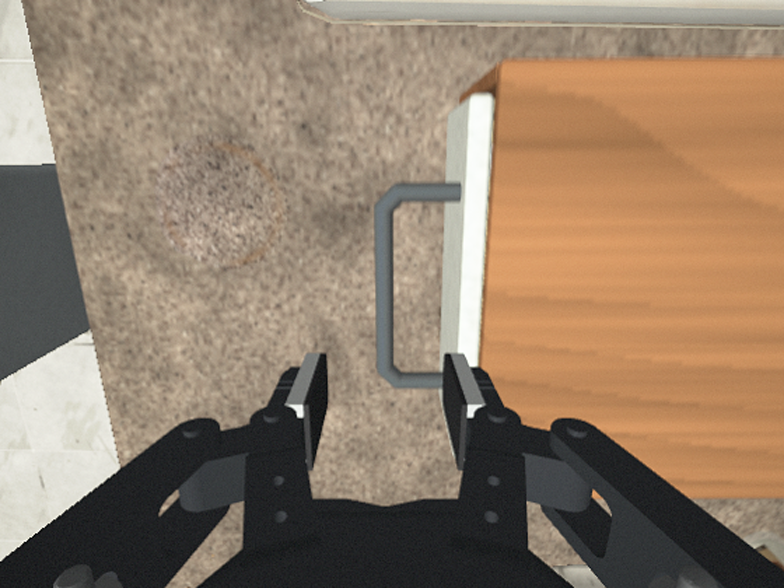

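The wrist view has the bar at u≈384, v from 192 to 378, which puts the handle middle at about (0.553, 0.064). The front edge is where I estimated it.

```bash
python3 -m creep '[[[-0.001,0.006,-0.02,0,0.6],[-0.001,0.006,-0.04,0,0.6],[-0.001,0.006,-0.065,0,0.6],[-0.001,0.006,-0.09,0,0.6],[-0.001,0.006,-0.102,0,0.6]]]'
python3 -m creep '[[[0,0,0,0,1],[0,0,0,0,1],[0,0,0,0,1],[0,0,0,0,1],[0,0,0,0,1]]]' 40
```

```text
time: 2.08
tool_pos: [0.5499, 0.0685, 0.0521]
tcp_rot: [-179.6, -0.1, 91.2]
ft_force: [-15.5, 1.2, 14.2]
gripper_width: 0.402
grasp_force: 0.0
time: 2.5
tool_pos: [0.5537, 0.0671, 0.0548]
tcp_rot: [180.0, -0.1, 91.0]
ft_force: [-0.9, 2.1, -4.1]
gripper_width: 0.1
grasp_force: 39.0
```

```bash

python3 -m creep '[[[-0.004,0,0,0,1],[-0.012,0,0,0,1],[-0.02,0,0,0,1],[-0.03,0,0,0,1],[-0.04,-0.001,0,0,1]]]'
python3 -m creep '[[[-0.01,0,0,0,1],[-0.02,0,0,0,1],[-0.03,0,0,0,1],[-0.04,0,0,0,1],[-0.05,-0.001,0,0,1]]]'
python3 -m creep '[[[-0.01,0,0,0,1],[-0.02,0,0,0,1],[-0.03,0,0,0,1],[-0.037,0,0,0,1],[-0.042,-0.001,0,0,1]]]'
python3 -m creep '[[[-0.003,0,0,0,1],[-0.006,0,0,0,1],[-0.008,0,0,0,1],[-0.01,0,0,0,1],[-0.01,0,0,0,1]]]'
```

```text
time: 2.92
tool_pos: [0.5143, 0.0663, 0.0548]
tcp_rot: [179.8, -0.1, 91.0]
ft_force: [3.3, 5.6, -5.9]
gripper_width: 0.096
grasp_force: 39.4
time: 3.33
tool_pos: [0.464, 0.0653, 0.0548]
tcp_rot: [179.8, -0.1, 91.0]
ft_force: [3.5, 5.9, -7.6]
gripper_width: 0.101
grasp_force: 39.4
time: 3.75
tool_pos: [0.4215, 0.0645, 0.0548]
tcp_rot: [179.9, -0.2, 91.0]
ft_force: [4.3, 8.0, -10.0]
gripper_width: 0.099
grasp_force: 39.5
time: 4.17
tool_pos: [0.4217, 0.0645, 0.0551]
tcp_rot: [178.7, -0.1, 91.0]
ft_force: [23.6, 7.8, -36.0]
gripper_width: 0.093
grasp_force: 38.5
```

```bash

python3 -m creep '[[[0.005,0,0,0,1],[0.009,0,0,0,1],[0.009,0,0,0,0.6],[0.009,0,0,0,0.6],[0.009,0,0,0,0.6]]]'
python3 -m creep '[[[0,0,0.02,0,0.6],[0,0,0.05,0,0.6],[0,0,0.08,0,0.6],[0,0,0.12,0,0.6],[0,0,0.16,0,0.6]]]'
python3 -m creep '[[[0.02,0,0.03,0,0.5],[0.04,0,0.06,0,0.5],[0.06,0,0.06,0,0.5],[0.06,0,0.06,0,0.5]]]'
python3 - <<'E'
from h import *
import pickle
s=observe();print(s['tool_pos'],s['tcp_rot'],s['q']);pickle.dump(s,open('s2.pkl','wb'))
save('wrist','w2.png',k=1.4)
save('top','t2.png',(260,125,345,245),6)
E
```

```text
time: 4.58
tool_pos: [0.4206, 0.0614, 0.0549]
tcp_rot: [180.0, 0.0, 90.9]
ft_force: [-0.6, -0.2, -0.8]
gripper_width: 0.399
grasp_force: 0.0
time: 5.0
tool_pos: [0.4194, 0.0611, 0.2159]
tcp_rot: [-179.9, 0.1, 90.9]
ft_force: [1.0, 0.6, 0.2]
gripper_width: 0.396
grasp_force: 0.0
time: 5.33
tool_pos: [0.4845, 0.0614, 0.2768]
tcp_rot: [179.6, 0.0, 90.8]
ft_force: [0.9, 0.5, -0.4]
gripper_width: 0.501
grasp_force: 0.0
[0.48453496 0.06140634 0.27676468] [1.79553624e+02 4.96685166e-02 9.08391667e+01] [-34.54386007   9.32761141  29.49003715  92.25634087  -4.57253394
  79.19843614  -3.7164031 ]
```

View pics/w2.png

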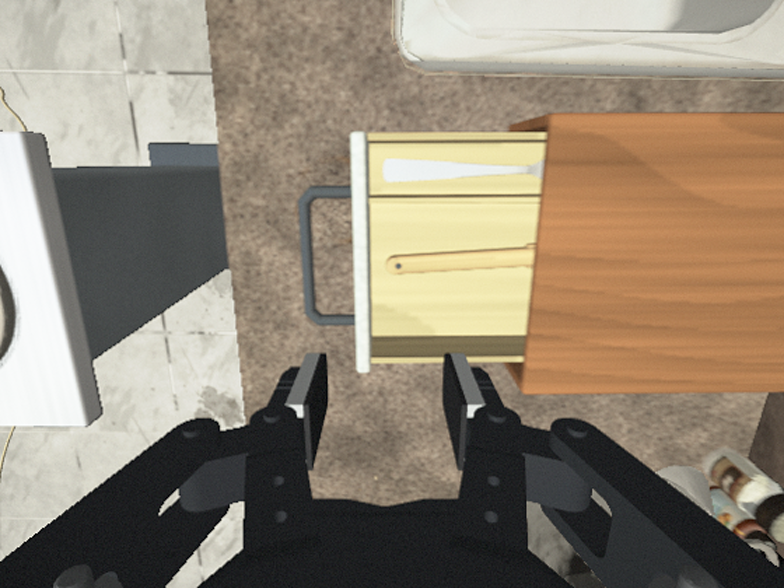

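The wrist view shows the drawer open with the fork in the left lane. The turner's handle end is at about (387,265), its axis passes (530,256), and the board edge is at u≈535–545.

```bash
python3 - <<'E'
from h import *
import pickle
s=pickle.load(open('s2.pkl','rb'))
g=lambda u,v,z:atz('wrist',(u/1.4,v/1.4),z,s)
a,b=g(387,265,.028),g(525,257,.028);print('end',a,b,np.degrees(np.arctan2(b[1]-a[1],b[0]-a[0])))
d=(b-a)/np.linalg.norm(b-a);print('grip -60,-68',a+.052*d,a+.044*d)
print('front in/out',g(369,250,.086),g(353,250,.086),'board',g(538,250,.108),g(549,114,.108),g(524,392,.108))
print('bar',g(307,255,.072),'divider',g(450,196,.054))
E
```

```text
end [0.48827669 0.04293692 0.028     ] [0.61910935 0.05235027 0.028     ] 4.115312285534477
grip -60,-68 [0.54014262 0.04666865 0.028     ] [0.53216325 0.04609454 0.028     ]
front in/out [0.47264459 0.06912692 0.086     ] [0.45982393 0.06896565 0.086     ] board [0.60022594 0.07525691 0.108     ] [0.59623287 0.16989812 0.108     ] [ 0.60328104 -0.04540403  0.108     ]
bar [0.42038254 0.06134808 0.072     ] divider [0.54025776 0.10990661 0.054     ]
```

```bash

python3 -m creep '[[[0.01,-0.003,0,6,0.5],[0.02,-0.006,0,12.5,0.5],[0.03,-0.009,0,19,0.5],[0.04,-0.012,0,25,0.5],[0.051,-0.015,0,31,0.5]]]' 30
python3 -m creep '[[[0,0,0,6,0.5],[0,0,0,12.5,0.5],[0,0,0,19,0.5],[0,0,0,25,0.5],[0,0,0,31,0.5]]]'
python3 -m creep '[[[0,0,-0.02,6,0.5],[0,0,-0.04,12.5,0.5],[0,0,-0.07,19,0.5],[0,0,-0.1,25,0.5],[0,0,-0.12,31.3,0.5]]]'
python3 -m creep '[[[0,0,0,0,0.5],[0,0,0,0,0.5]]]'
python3 - <<'E'
from h import *
s=observe();print(s['tool_pos'],s['tcp_rot'],s['q'])
save('wrist','w3.png',k=1.4)
print(proj('wrist',[.535,.0463,.028],s)*1.4,proj('wrist',[.4883,.0429,.028],s)*1.4)
E
```

```text
time: 5.85
tool_pos: [0.53, 0.047, 0.2735]
tcp_rot: [-179.8, -0.1, 122.2]
ft_force: [0.6, 0.2, 0.1]
gripper_width: 0.501
grasp_force: 0.0
time: 6.27
tool_pos: [0.5296, 0.047, 0.2734]
tcp_rot: [-179.9, -0.1, 153.2]
ft_force: [-0.2, -0.0, -1.0]
gripper_width: 0.501
grasp_force: 0.0
time: 6.68
tool_pos: [0.5278, 0.0471, 0.151]
tcp_rot: [-180.0, -0.4, -175.5]
ft_force: [-0.1, -0.3, -0.3]
gripper_width: 0.499
grasp_force: 0.0
time: 6.85
tool_pos: [0.5294, 0.0472, 0.1533]
tcp_rot: [-180.0, -0.2, -175.9]
ft_force: [1.3, 0.5, 1.4]
gripper_width: 0.498
grasp_force: 0.0
[0.52935266 0.0471937  0.1532561 ] [-179.98077733   -0.24534539 -175.91360868] [-19.80533087  19.3741585   16.56257958  96.72355897  -5.96740236
  65.01547115  92.50438738]
[382.26248653 291.31734217] [382.01248201 220.37343733]
```

View pics/w3.png

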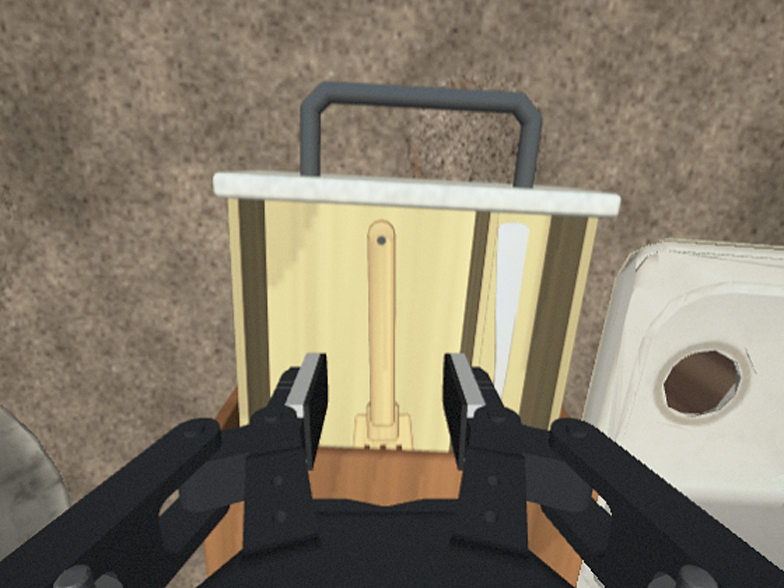

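The handle end sits at (382,220) as predicted, and the fingers straddle the handle's axis. Descending.

```bash

python3 -m creep '[[[0.004,-0.001,-0.03,0,0.5],[0.004,-0.001,-0.06,0,0.5],[0.004,-0.001,-0.09,0,0.5],[0.004,-0.001,-0.115,0,0.5],[0.004,-0.001,-0.13,0,0.5]]]'
python3 -m creep '[[[0,0,-0.004,0,0.5],[0,0,-0.008,0,0.5],[0,0,-0.008,0,0.5]]]'
```

```text
time: 7.32
tool_pos: [0.5354, 0.0467, 0.0237]
tcp_rot: [-180.0, -0.0, -175.8]
ft_force: [-0.5, 0.3, -0.7]
gripper_width: 0.501
grasp_force: 0.0
time: 7.57
tool_pos: [0.5369, 0.0468, 0.0176]
tcp_rot: [180.0, 0.2, -175.8]
ft_force: [0.6, -0.2, -0.7]
gripper_width: 0.501
grasp_force: 0.0
```

```bash

python3 -m creep '[[[0,0,-0.002,0,0.75],[0,0,-0.002,0,1],[0,0,-0.002,0,1],[0,0,-0.002,0,1],[0,0,-0.002,0,1]]]' 30
python3 -m creep '[[[0,0,0.01,0,1],[0,0,0.02,0,1],[0,0,0.03,0,1],[0,0,0.03,0,1]]]'
```

```text
time: 7.98
tool_pos: [0.5369, 0.0468, 0.0157]
tcp_rot: [180.0, 0.2, -175.7]
ft_force: [-0.3, 0.1, 6.4]
gripper_width: 0.197
grasp_force: 30.8
time: 8.32
tool_pos: [0.5375, 0.0468, 0.047]
tcp_rot: [180.0, 0.3, -175.7]
ft_force: [0.4, 0.3, -0.3]
gripper_width: 0.199
grasp_force: 30.0
```

```bash

python3 -m creep '[[[0,0,0.01,0,1],[0,0,0.02,0,1],[0,0,0.03,0,1],[0,0,0.036,0,1],[0,0,0.04,0,1]]]'
python3 -m creep '[[[0,0,0.005,0,1],[0,0,0.01,0,1],[0,0,0.015,0,1],[0,0,0.02,0,1],[0,0,0.025,0,1]]]'
python3 - <<'E'
from h import *
s=observe();print(s['tool_pos'],s['ft_force'],s['torque'])
save('side','s3.png',(240,140,420,300),4)
E
```

```text
time: 8.73
tool_pos: [0.5363, 0.0467, 0.0857]
tcp_rot: [180.0, 0.1, -175.7]
ft_force: [-0.4, -0.2, -0.5]
gripper_width: 0.197
grasp_force: 30.0
time: 9.15
tool_pos: [0.5345, 0.0467, 0.109]
tcp_rot: [-180.0, -0.1, -175.7]
ft_force: [0.5, -0.6, -4.2]
gripper_width: 0.199
grasp_force: 29.4
[0.53449793 0.04665527 0.10897475] [ 0.46428544 -0.63772758 -4.15593025] [-0.02189677  0.26881895  0.02758568]
```

View pics/s3.png

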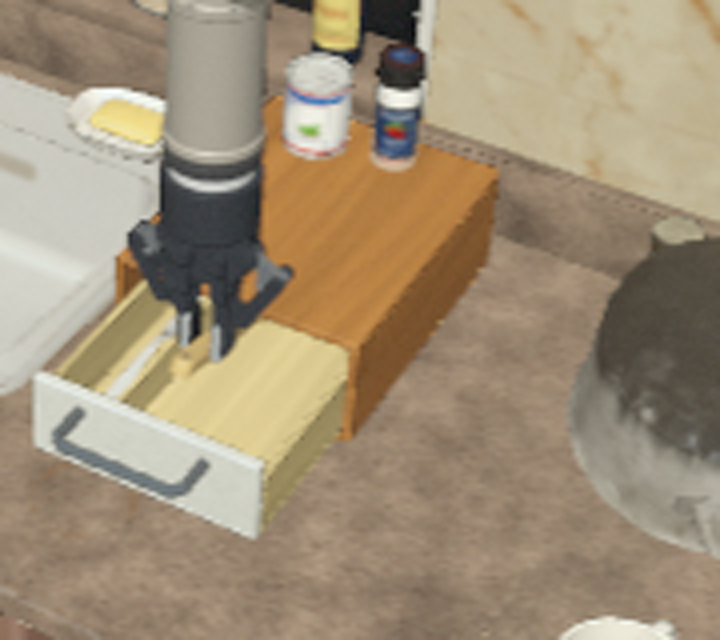

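The turner is held between the pads with its handle end towards the front, and it is starting to pivot at about 4 N. I'll keep lifting.

```bash

python3 -m creep '[[[0,0,0.007,0,1],[0,0,0.014,0,1],[0,0,0.021,0,1],[0,0,0.028,0,1],[0,0,0.035,0,1]]]'
python3 -m creep '[[[0,0,0.007,0,1],[0,0,0.014,0,1],[0,0,0.021,0,1],[0,0,0.028,0,1],[0,0,0.035,0,1]]]'
python3 - <<'E'
from h import *
s=observe();print(s['tool_pos'],s['ft_force'],s['torque'])
save('wrist','w4.png',k=1.4)
E
```

```text
time: 9.62
tool_pos: [0.5355, 0.0467, 0.1452]
tcp_rot: [180.0, 0.0, -175.7]
ft_force: [-0.3, 0.6, -3.8]
gripper_width: 0.195
grasp_force: 29.3
time: 10.03
tool_pos: [0.5356, 0.0467, 0.1802]
tcp_rot: [180.0, 0.0, -175.7]
ft_force: [-1.4, -0.2, -3.3]
gripper_width: 0.201
grasp_force: 29.3
[0.53556022 0.04666428 0.18018846] [-1.37392117 -0.24863816 -3.30507491] [ 0.09005831  0.41716616 -0.06840526]
```

View pics/w4.png

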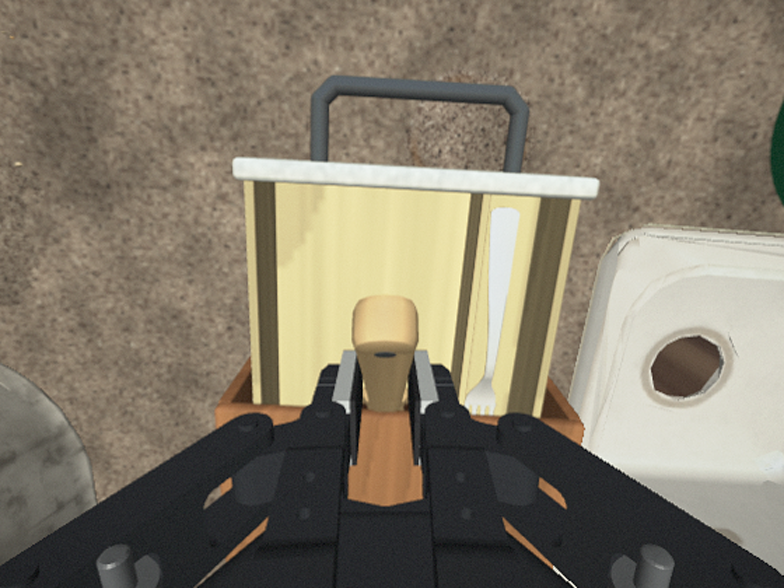

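```bash

python3 -m creep '[[[0,0,0.007,0,1],[0,0,0.014,0,1],[0,0,0.021,0,1],[0,0,0.028,0,1],[0,0,0.035,0,1]]]'
python3 -m creep '[[[-0.004,0,0.01,0,1],[-0.008,0,0.02,0,1],[-0.012,0,0.03,0,1],[-0.016,0,0.04,0,1],[-0.02,0,0.05,0,1]]]'
python3 -m creep '[[[-0.01,0.0,0.015,0,1],[-0.02,0,0.03,0,1],[-0.03,0,0.045,0,1],[-0.04,0,0.06,0,1],[-0.05,0,0.07,0,1]]]'
python3 - <<'E'
from h import *
s=observe();print(s['tool_pos'],s['ft_force'],s['torque'],s['q'])
save('side','s4.png',(200,20,420,300),2.1)
E
```

```text
time: 10.5
tool_pos: [0.5356, 0.0466, 0.2151]
tcp_rot: [180.0, 0.0, -175.7]
ft_force: [-0.1, -0.2, -2.6]
gripper_width: 0.201
grasp_force: 29.3
time: 10.92
tool_pos: [0.516, 0.0467, 0.2663]
tcp_rot: [180.0, 0.2, -175.7]
ft_force: [-0.0, -0.3, -0.2]
gripper_width: 0.203
grasp_force: 29.3
time: 11.33
tool_pos: [0.466, 0.0466, 0.3372]
tcp_rot: [180.0, 0.3, -175.7]
ft_force: [0.9, 1.4, -0.7]
gripper_width: 0.199
grasp_force: 29.3
[0.46595152 0.04662384 0.33718448] [ 0.86294772  1.44019187 -0.69476649] [-0.00719317 -0.02191597 -0.00859791] [-22.79470075   5.64786546  16.73249678  87.14068953  -1.64375091
  87.15853762  88.19759056]
```

View pics/s4.png

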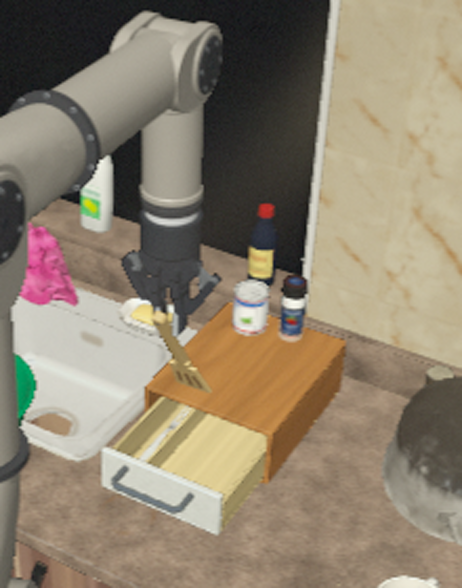

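The turner is out of the drawer with its blade hanging; the tip is at crop (205,388). The fork is still in the drawer. Next I'll find the tilt.

```bash
python3 - <<'E'
from h import *
s=observe();t=s['tool_pos'];G=t+[0,0,.008]
print('grip px',((proj('side',G)-[200,20])*2.1).round())
h=np.radians(4.3)
for a in range(40,91,5):
    A=np.radians(a);d=np.array([np.cos(h)*np.cos(A),np.sin(h)*np.cos(A),-np.sin(A)])
    print(a,((proj('side',G+.176*d)-[200,20])*2.1).round())
E
```

```text
grip px [167. 324.]
40 [210. 342.]
45 [206. 352.]
50 [203. 362.]
55 [199. 372.]
60 [194. 381.]
65 [190. 390.]
70 [185. 399.]
75 [181. 407.]
80 [176. 415.]
85 [171. 422.]
90 [166. 429.]
```

```bash

python3 -m creep '[[[-0.001,0.004,0,0,1],[-0.004,0.012,0,0,1],[-0.008,0.025,0,0,1],[-0.014,0.042,0,0,1],[-0.02,0.062,0,0,1]]]'
python3 -m creep '[[[-0.007,0.022,0,0,1],[-0.014,0.044,0,0,1],[-0.021,0.066,0,0,1],[-0.028,0.088,0,0,1],[-0.035,0.11,0,0,1]]]'
python3 -m creep '[[[-0.007,0.022,0,0,1],[-0.014,0.044,0,0,1],[-0.021,0.066,0,0,1],[-0.028,0.088,0,0,1],[-0.036,0.11,0,0,1]]]'
python3 -m creep '[[[-0.007,0.02,-0.002,0,1],[-0.013,0.036,-0.006,0,1],[-0.017,0.049,-0.014,0,1],[-0.019,0.056,-0.022,0,1],[-0.02,0.059,-0.028,0,1]]]'
python3 -m creep '[[[0,0,0,0,1],[0,0,0,0,1],[0,0,0,0,1]]]'
python3 - <<'E'
from h import *
s=observe();t=s['tool_pos'];print(t,s['tcp_rot'])
save('side','s5.png',(120,130,260,280),4)
save('top','t5.png',(170,200,290,310),5)
h=np.radians(4.3);G=t+[0,0,.008]
for a in (55,60,65,70):
    A=np.radians(a);d=np.array([np.cos(h)*np.cos(A),np.sin(h)*np.cos(A),-np.sin(A)])
    print(a,((proj('side',G+.176*d)-[120,130])*4).round(),((proj('top',G+.176*d)-[170,200])*5).round(),G+.109*d)
E
cd pics; python3 -c "
import cv2,numpy as np
a=cv2.imread('s5.png')[:550,:400];b=cv2.imread('t5.png')[:550,:400]
a=cv2.imread('s5.png')[:590,:];print(a.shape);cv2.imwrite('s5.png',a)"
```

```text
time: 11.8
tool_pos: [0.4451, 0.1092, 0.3329]
tcp_rot: [-180.0, -0.1, -175.8]
ft_force: [0.2, 0.3, -0.9]
gripper_width: 0.199
grasp_force: 29.3
time: 12.22
tool_pos: [0.4094, 0.2205, 0.3328]
tcp_rot: [-180.0, -0.1, -175.7]
ft_force: [0.6, -1.5, -0.7]
gripper_width: 0.198
grasp_force: 29.3
time: 12.63
tool_pos: [0.3734, 0.3303, 0.3327]
tcp_rot: [-179.9, -0.1, -175.7]
ft_force: [0.3, 0.2, -0.2]
gripper_width: 0.202
grasp_force: 29.3
time: 13.05
tool_pos: [0.3533, 0.3885, 0.3039]
tcp_rot: [-179.9, -0.1, -175.6]
ft_force: [0.5, 0.2, -0.9]
gripper_width: 0.199
grasp_force: 29.3
time: 13.3
tool_pos: [0.3555, 0.3866, 0.3065]
tcp_rot: [-180.0, 0.0, -175.9]
ft_force: [0.5, 0.6, -0.2]
gripper_width: 0.205
grasp_force: 29.3
[0.35549767 0.38656832 0.30652483] [-1.79975556e+02  4.27614018e-02 -1.75861151e+02]
55 [257. 231.] [236. 217.] [0.41784152 0.39125598 0.22523726]
60 [248. 248.] [239. 236.] [0.40984426 0.39065466 0.22012806]
65 [239. 264.] [241. 255.] [0.4014334  0.39002225 0.21573728]
70 [229. 280.] [244. 275.] [0.39267293 0.38936354 0.21209833]
(590, 560, 3)
```

View pics/t5.png

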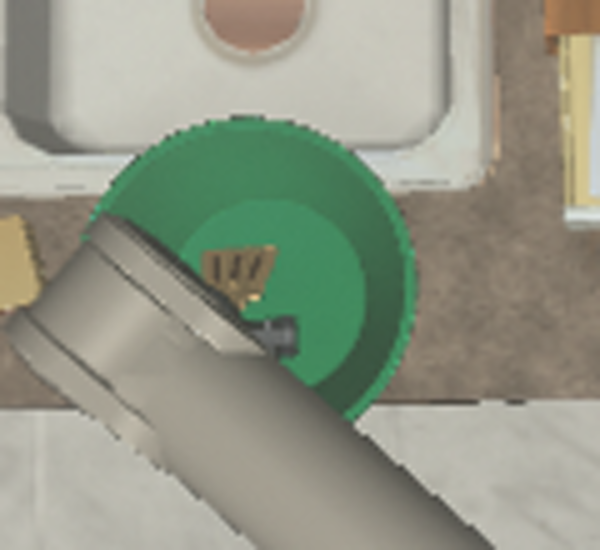

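View pics/s5.png

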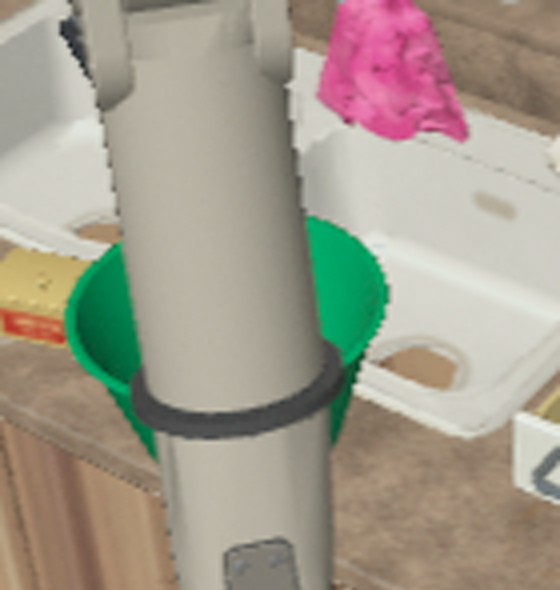

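In the top view the blade's front edge is centred at about (239,248) inside the bowl ring, so the tilt is about 63° and the blade is at about (0.405, 0.390). In the side view the arm hides the blade, but the bowl hasn't moved. I'll lower slightly, let it settle and hand in.

```bash

python3 -m creep '[[[0.001,0.001,-0.005,0,1],[0.002,0.001,-0.011,0,1],[0.003,0.002,-0.017,0,1],[0.003,0.002,-0.021,0,1],[0.003,0.002,-0.023,0,1]]]'
python3 -m creep '[[[0,0,0,0,1],[0,0,0,0,1],[0,0,0,0,1],[0,0,0,0,1],[0,0,0,0,1]]]'
python3 -m creep '[[[0,0,0,0,1],[0,0,0,0,1],[0,0,0,0,1],[0,0,0,0,1],[0,0,0,0,1]]]'
python3 - <<'E'
from h import *
s=observe();print(s['tool_pos'],s['dq'],s['grasp_force'],s['ft_force'])
print(sign_off())
E
```

```text
time: 13.82
tool_pos: [0.3572, 0.3892, 0.282]
tcp_rot: [-179.9, -0.1, -175.7]
ft_force: [-0.9, -0.3, 0.4]
gripper_width: 0.196
grasp_force: 29.3
time: 14.23
tool_pos: [0.3576, 0.3898, 0.2836]
tcp_rot: [180.0, 0.0, -175.7]
ft_force: [-0.4, -0.1, -0.3]
gripper_width: 0.2
grasp_force: 29.3
time: 14.65
tool_pos: [0.3575, 0.3897, 0.2833]
tcp_rot: [180.0, 0.0, -175.7]
ft_force: [0.3, -0.6, 0.1]
gripper_width: 0.199
grasp_force: 29.3
[0.35750189 0.38969479 0.28330893] [ 0.01880333  0.00296524 -0.06076529  0.0110311  -0.02728122  0.01513089
  0.0618196 ] 29.298425316810608 [ 0.32505146 -0.58258434  0.06043814]
the job is handed in; nothing more can be done
None
```

I pulled the drawer out to its stop, drew the turner out diagonally, and handed the job in at about 15 s with the turner held still over the middle of the green bowl, its blade tip a few millimetres above rim height by my estimate; the fork was still in the drawer and the bowl looked unmoved, though I took no picture after the last 23 mm lowering.

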